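Find the fullest tin of casting grain

TASK

Three identical closed tins of casting grain stand in the wooden tray on the jeweller's bench, filled differently: find the heaviest by feel. Stand the two lighter tins upright on the bare metal plate (set them down, do not drop them) and finish holding the heaviest up in the gripper, upright and still, its underside at least 15 cm above the bench, with nothing else supporting it and the program ending while it is held. Never tip a tin over, and leave the wire spool, cup of tools and pliers where they are.

Things in the scene. Friction and masses are not known exactly. Their poses are not given: they have to be found in the camera images.
- tin_a_mid (a point): centre (half-way up) of one of three identical closed steel tins, 58 mm diameter, 70 mm tall: body 54 mm tall, above it a closed blue lid 55 mm across, 16 mm high; z up. Rigid contents. Each weighs 0.19 to 0.73 kg; the heaviest outweighs both others by at least 180 g. Only lifting tells which it is, not name, look or place. Starts standing in the tray
- tin_b_mid (a point): centre (half-way up) of one of three identical closed steel tins, 58 mm diameter, 70 mm tall: body 54 mm tall, above it a closed blue lid 55 mm across, 16 mm high; z up. Rigid contents. Each weighs 0.19 to 0.73 kg; the heaviest outweighs both others by at least 180 g. Only lifting tells which it is, not name, look or place. Starts standing in the tray
- tin_c_mid (a point): centre (half-way up) of one of three identical closed steel tins, 58 mm diameter, 70 mm tall: body 54 mm tall, above it a closed blue lid 55 mm across, 16 mm high; z up. Rigid contents. Each weighs 0.19 to 0.73 kg; the heaviest outweighs both others by at least 180 g. Only lifting tells which it is, not name, look or place. Starts standing in the tray
- tray_floor (a point): centre of the inner floor of a shallow wooden tray with a blue lining, fixed to the bench, outside 340 x 150 mm, long side along its x; the floor lies 5 mm above the bench, the rim (6 mm thick) 14 mm above the bench. The three tins stand along its x axis, about 105 mm apart
- plate_top (a point): centre of the upper face of a bare metal plate screwed to the bench, 240 mm along its x by 200 mm along its y, 6 mm thick, upper face 6 mm above the bench, empty at the start
- spool: bystander: small upright spool of dark wire with white flanges, 38 mm diameter, 40 mm tall, loose; origin at the centre of its underside
- cup: bystander: dark blue ceramic cup full of tools, 64 mm diameter, 65 mm tall, tools up to 115 mm; loose; origin at the centre of its underside
- pliers: bystander: blue-handled pliers, about 130 mm long, lying loose on the bench; x points to the jaws; origin at the pivot, underside
Things that resemble listed ones, but are neither listed nor needed, are in the scene too. What is shaped like the part that bears tin_c_mid but green is not meant.

How it is judged (in metres and radians):
On the way, in this order (a step that is already met when the one before it is completed fails the run):
1. one of the tins is lifted clear of the tray (height (world z) of any of lighter_1, heaviest, lighter_2 above 0.025 m), for 0.1 s.
2. both lighter tins stand upright on the metal plate, let go (x of lighter_1 in the frame of plate_top between -0.115 and 0.115 m and y of lighter_1 in the frame of plate_top between -0.095 and 0.095 m and z of lighter_1 in the frame of plate_top between -0.004 and 0.004 m and angle between each of lighter_1, lighter_2's own z axis and vertical below 0.1 rad and contact force between each of lighter_1, lighter_2 and the fingers below 0.1 N and linear speed of each of lighter_1, lighter_2 below 0.03 m/s and x of lighter_2 in the frame of plate_top between -0.115 and 0.115 m and y of lighter_2 in the frame of plate_top between -0.095 and 0.095 m and z of lighter_2 in the frame of plate_top between -0.004 and 0.004 m), for 0.1 s.
At the end, for the whole second after the job is handed in: Both lighter tins stand upright (0.1 rad) on the plate, centres 5 mm or more inside its edges, let go, at rest; the heaviest is held in the fingers, underside over 140 mm above the bench, upright within 0.3 rad, under 0.03 m/s, touching no other tin or tool (all of step 2 and height (world z) of heaviest above 0.14 m and angle between heaviest's own z axis and vertical below 0.3 rad and linear speed of heaviest below 0.03 m/s and contact force between heaviest and the fingers above 2 N and contact force between heaviest and lighter_1 below 0.1 N and contact force between heaviest and lighter_2 below 0.1 N and contact force between heaviest and spool below 0.1 N and contact force between heaviest and cup below 0.1 N and contact force between heaviest and pliers below 0.1 N); the arm keeps its last pose, push and grip.
It fails at once if a tin is tipped over (more than 0.7 rad) (angle between any of lighter_1, heaviest, lighter_2's own z axis and vertical above 0.7 rad).
It fails at once if a tin is dropped: let go with its underside more than 30 mm above the bench ((height (world z) of lighter_1 above 0.03 m and contact force between lighter_1 and the fingers below 0.01 N) or (height (world z) of heaviest above 0.03 m and contact force between heaviest and the fingers below 0.01 N) or (height (world z) of lighter_2 above 0.03 m and contact force between lighter_2 and the fingers below 0.01 N)).
It fails at once if a bystander is moved by more than 25 mm (distance of any of spool, cup, pliers from where it was at the start of the episode above 0.025 m).
It also fails if it takes over 72 s, if anything falls off the work surface, if the arm or the gripper's body presses on something with over 40 N, if the wrist force passes 120 N, or if a joint passes its speed limit or range.

ROBOT

A 6-joint arm with a two-finger parallel gripper is mounted at the origin on the work surface. World frame = base frame: x ahead of the robot, y to its left, z up, the work surface at z = 0. Lengths are in mm, angles in rad, forces in N, time in s.
With the tool pointing down it reaches from about 275 to 750 mm from the base axis. Payload 10.2 kg.
Tool frame: the origin (TCP) lies between the finger pads; the fingertips stand 17 mm ahead of it and the grasp point (between the pads) lies 2 mm behind it; z points along the fingers, y is the line along which they close (so a half turn about z gives the same grasp; the last joint's range is limited). The gripper opens to 85 mm and grips with 20 to 120 N. Pads are 22 mm wide; open, the fingers measure 114 mm over their backs; the gripper's body (76 mm by 85 mm) begins 54 mm behind the grasp point. The pads swing forward as they close: fully open they stand 13 mm farther back than shut.
Start: joints at [0.977, 0.313, 1.498, -0, 1.331, -0.223], TCP at [190.253, 489.321, 248.294] pointing down, gripper open.
Joint ranges: [-2.94, 2.94], [-0.97, 2.17], [0.19, 2.56], [-1.23, 4.37], [0.02, 3.11], [-2.88, 2.88]. Speed limits (rad/s): [2.39, 2.39, 3.01, 3.14, 3.14, 3.14].

INTERFACE

Orientations are given as a unit quaternion [w, x, y, z].
In Python, from rig import * gives the robot as it stands.
- The arm moves only by the tool step_arm, never from a script. Its argument "commands" is text: rows parted by semicolons, each of 7 numbers parted by spaces: the opening, from 0 (shut) to 1 (fully open), then the shift along the tool's x, y, z in cm, then the turn, a rotation vector about the tool's x, y, z in rad. In form: hand x y z rx ry rz; .... A call has 1 to 20 rows; each row is the pose to reach, as a shift and turn from the pose commanded when the call began, along the tool's axes at that moment; what a row does not reach only later rows make up. A row lasts 1/12 s, in which the tool goes at most 41.7 mm and 7.16 degrees, less where a joint would pass 70% of its speed; a pose out of reach is approached as far as the arm can. A call with a gripper value outside its range is refused whole. The fingers move at their own pace and stop on an object; "newtons" is the grip in N (left out, the last holds). Time passes only in rows, so rows that repeat a pose let the fingers close. It gives the time, the measured TCP pose, the force, the opening and the grip force at its end, in the units of the state.
- sense(): the state, without advancing time (a new reading comes with each control period).
- capture(name): name is "scene" or "top" or "wrist"; returns the picture (480x640x3 uint8, red, green, blue); there is no depth.
- camera_model(name): a dict with "mtx" (3x3 intrinsics, pixels), "k1" (the pictures are not rectified: a ray, as slopes to the right and down, at radius r is drawn at 1 + k1 r^2 times it, then the intrinsics apply), "eye" and "rotation" of the camera in the world. Camera axes: x right, y down, z forward; pixel columns grow to the right and rows downward; lengths in mm; the calibration is good to about 2 mm. A picture is of the moment at which its call begins: read the wrist's pose just before it. camera_model takes no time and is no camera call; for the wrist camera it gives the pose at the moment of the call.
- finish_job(): hands the job in; it is judged then, once.
Trained networks look in the newest picture that a camera, given by its name, has taken for a name from the list of things; names that differ only in an ending like _2 or _b are one class to them, and where a whole thing is asked for, a point or a joint stands for the part that bears it (a point fixed in the world has none). Each returns a list of dicts, best first, with "score" (0 to 1); they miss things now and then, are a little off and sometimes report something else, mostly with a low value. They report only what shows in the picture. A call takes as long as a camera call. They do not tell look-alikes from the thing itself.
- search_frame(camera, label): "rect" ([centre column, centre row, width, height] in pixels, round what is visible of it).
- trace(camera, label): "mask" (480x640 bool, what is visible of it) and "rect" ([centre column, centre row, width, height] in pixels, round what is visible of it).
- spot_point(camera, label): "xy" ([column, row] in pixels: a listed point, or the origin of a listed thing).
The state is a dict: "time_s": time; "joints": joint angles; "dq": joint speeds; "tau": joint torques, N m; "eef_pos": TCP position; "ee_rot": TCP orientation; "force": force on the tool from outside, world axes, zero at the start; "wrist_torque": the same for the moment, N m; "grip_width": opening from 0.0 (shut) to 1.0 (fully open); "grip_force": force on a finger pad.
Only numpy, scipy, OpenCV 4.12 (cv2) and the standard library are available. Lean on these libraries where they do the work, as an engineer would, in place of code of your own. Each camera call takes 0.05 s, during which the arm holds its last target. There are 200 camera calls.

## Working session

There is one attempt and no reset: what is moved stays moved. The work goes in short steps, Python scripts to look and compute and a tool call to move; the robot and the scene stay as the last step left them, time stands still between calls to the robot, and variables do not carry over. Pictures are saved under pics/ and viewed, at most 10 in all, crops included, and the job is handed in when it is done.

Besides the shell and the picture viewer there is one more tool, called as name(argument=value, ...), one argument or row to a line, values as JSON. step_arm: Moves the arm, as the interface text tells. Its arguments: {"type":"object","properties":{"commands":{"type":"string"},"newtons":{"type":"number"}},"required":["commands"]}

```bash
mkdir -p pics; ls; cat > h.py <<'E'
from rig import *
import numpy as np, cv2
def ray(cam,px,z,m=None):
    m=m or camera_model(cam); K=np.array(m["mtx"]);R=np.array(m["rotation"]);e=np.array(m["eye"])
    d=np.array([(px[0]-K[0,2])/K[0,0],(px[1]-K[1,2])/K[1,1]]);u=d.copy()
    for _ in range(20): u=d/(1+m["k1"]*(u@u))
    v=R@np.array([u[0],u[1],1]); return e+v*(z-e[2])/v[2]
E
python3 - <<'E'
from h import *
for c in ("top","scene"):
    im=capture(c); cv2.imwrite(f"pics/{c}0.png",im[:,:,::-1])
    m=camera_model(c); print(c,np.round(m["eye"]),np.round(m["rotation"],2).tolist())
    for l,z in (("tin_a_mid",40),("tray_floor",5),("plate_top",6),("spool",0),("cup",0),("pliers",0)):
        for d in spot_point(c,l)[:5]: print(l,round(d["score"],2),np.round(d["xy"]),np.round(ray(c,d["xy"],z)))
s=sense(); print(s["time_s"],s["force"],s["eef_pos"],s["ee_rot"],s["grip_width"])
E
```

```text
pics
top [ 391.  -11. 1010.] [0.05, -0.7, 0.71, -0.06]Traceback (most recent call last):
  File "<stdin>", line 6, in <module>
  File "h.py", line 7, in ray
    v=R@np.array([u[0],u[1],1]); return e+v*(z-e[2])/v[2]
      ~^~~~~~~~~~~~~~~~~~~~~~~~
ValueError: matmul: Input operand 1 has a mismatch in its core dimension 0, with gufunc signature (n?,k),(k,m?)->(n?,m?) (size 3 is different from 4)
```

```bash
sed -i 's/R=np.array(m\["rotation"\])/R=Rot.from_quat(np.roll(m["rotation"],-1)).as_matrix()/; 2a from scipy.spatial.transform import Rotation as Rot' h.py
python3 - <<'E'
from h import *
for c in ("top","scene"):
    im=capture(c); cv2.imwrite(f"pics/{c}0.png",im[:,:,::-1])
    m=camera_model(c); print(c,np.round(m["eye"]))
    for l,z in (("tin_a_mid",40),("tray_floor",5),("plate_top",6),("spool",0),("cup",0),("pliers",0)):
        for d in spot_point(c,l)[:5]: print(l,round(d["score"],2),np.round(d["xy"]),np.round(ray(c,d["xy"],z)))
s=sense(); print(s["time_s"],s["force"],s["eef_pos"],s["ee_rot"],s["grip_width"])
print(np.round(Rot.from_quat(np.roll(s["ee_rot"],-1)).as_matrix(),3))
E
```

```text
top [ 391.  -11. 1010.]
tin_a_mid 0.78 [163. 215.] [602. 283.  40.]
tin_a_mid 0.59 [187. 264.] [505. 233.  40.]
tin_a_mid 0.36 [416. 262.] [ 502. -208.   40.]
tray_floor 0.71 [185. 263.] [512. 245.   5.]
plate_top 0.56 [416. 263.] [ 505. -214.    6.]
spool 0.71 [306. 293.] [449.   5.   0.]
cup 0.76 [300. 130.] [788.  14.   0.]
pliers 0.56 [362. 131.] [ 785. -116.    0.]
scene [1003. -546.  830.]
tin_a_mid 0.79 [448. 181.] [615. 284.  40.]
tray_floor 0.68 [399. 182.] [515. 242.   5.]
plate_top 0.81 [256. 298.] [ 505. -208.    6.]
plate_top 0.56 [312. 226.] [457.   3.   6.]
cup 0.94 [442. 306.] [783.  16.   0.]
pliers 0.77 [400. 357.] [ 788. -125.    0.]
pliers 0.59 [256. 301.] [ 506. -210.    0.]
0.8 [-0.29168772  0.58946643 -0.70453279] [190.24788783 489.32752826 248.30449413] [7.74617673e-06 1.84338286e-01 9.82862857e-01 8.96167274e-06] 1.0002959449273818
[[-0.932  0.362  0.   ]
 [ 0.362  0.932  0.   ]
 [-0.     0.    -1.   ]]
```

View pics/top0.png

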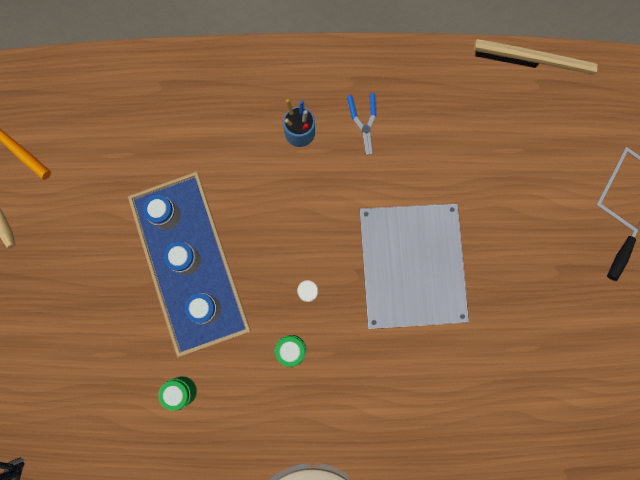

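View pics/scene0.png

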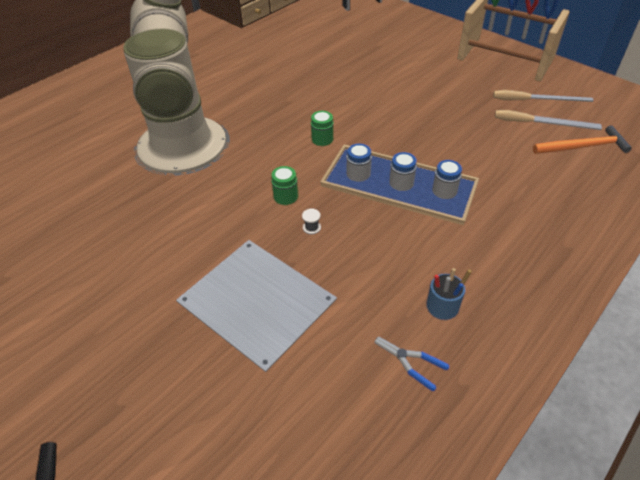

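```bash
python3 - <<'E'
from h import *
im=cv2.imread("pics/top0.png"); hsv=cv2.cvtColor(im,cv2.COLOR_BGR2HSV)
P=[]
for c in ((156,208),(178,256),(200,308)):
    m=np.zeros(im.shape[:2],np.uint8); cv2.circle(m,c,13,255,-1)
    m&=((hsv[:,:,1]<60)&(hsv[:,:,2]>150)).astype(np.uint8)*255
    n,l,st,ce=cv2.connectedComponentsWithStats(m); i=1+st[1:,4].argmax()
    p=ray("top",ce[i],75); P.append(p); print(ce[i],st[i],p.round(1))
P=np.array(P); print(np.linalg.norm(np.diff(P,axis=0),axis=1))
d=P[0]-P[2]; print("row dir deg",np.degrees(np.arctan2(d[1],d[0])))
C=np.array([ray("top",c,6) for c in ((360,209),(457,205),(468,322),(369,329))]); print(C.round(),C.mean(0).round())
T=np.array([ray("top",c,14) for c in ((130,198),(196,174),(248,330),(178,355))]); print(T.round(),T.mean(0).round())
print("tool y deg",np.degrees(np.arctan2(.932,.362)))
E
```

```text
[156.20512821 207.96703297] [147 199  19  19 273] [608.7 286.4  75. ]
[177.18771331 255.42662116] [168 246  19  20 293] [517.4 243.   75. ]
[198.18333333 307.79333333] [189 298  19  20 300] [420.1 201.6  75. ]
[101.13278899 105.72340493]
row dir deg 24.188503766552216
[[ 616. -106.    6.]
 [ 623. -305.    6.]
 [ 386. -314.    6.]
 [ 377. -117.    6.]] [ 500. -211.    6.]
[[645. 362.  14.]
 [692. 226.  14.]
 [378. 118.  14.]
 [331. 254.  14.]] [512. 240.  14.]
tool y deg 68.77323173832923
```

step_arm(
  commands="1 -31.8 -18.4 8.8 0 0 -0.73;1 -31.8 -18.4 8.8 0 0 -0.73;1 -31.8 -18.4 8.8 0 0 -0.73;1 -31.8 -18.4 8.8 0 0 -0.73;1 -31.8 -18.4 8.8 0 0 -0.73;1 -31.8 -18.4 8.8 0 0 -0.73;1 -31.8 -18.4 8.8 0 0 -0.73;1 -31.8 -18.4 8.8 0 0 -0.73;1 -31.8 -18.4 8.8 0 0 -0.73;1 -31.8 -18.4 8.8 0 0 -0.73;1 -31.8 -18.4 8.8 0 0 -0.73;1 -31.8 -18.4 8.8 0 0 -0.73;1 -31.8 -18.4 8.8 0 0 -0.73;1 -31.8 -18.4 8.8 0 0 -0.73",
  newtons=40,
)

```text
time_s: 1.97
eef_pos: [419.4, 203.5, 160.6]
ee_rot: [0.0, -0.179, 0.984, 0.0]
force: [0.2, 0.2, 0.4]
grip_width: 0.998
grip_force: 0.0
```

```bash
python3 - <<'E'
from h import *
m=camera_model("wrist"); im=capture("wrist"); cv2.imwrite("pics/w1.png",im[:,:,::-1])
for d in spot_point("wrist","tin_a_mid")[:4]: print(round(d["score"],2),np.round(d["xy"]),np.round(ray("wrist",d["xy"],40,m)))
s=sense(); print(s["time_s"],s["force"],s["eef_pos"]);print(np.round(Rot.from_quat(np.roll(s["ee_rot"],-1)).as_matrix(),3))
hsv=cv2.cvtColor(im,cv2.COLOR_RGB2HSV)
m_=((hsv[:,:,1]<60)&(hsv[:,:,2]>150)).astype(np.uint8)
n,l,st,ce=cv2.connectedComponentsWithStats(m_)
for i in range(1,n):
    if st[i,4]>500: print("white",st[i],ce[i].round(),ray("wrist",ce[i],75,m).round(1))
E
```

```text
2.0667 [-0.67450397  0.72407909 -0.07076686] [419.47753817 203.51707372 160.63793095]
[[-0.936 -0.353  0.001]
 [-0.353  0.936  0.   ]
 [-0.001 -0.    -1.   ]]
white [  41    0   64   47 2504] [73. 20.] [345.7  41.   75. ]
white [ 479    0   68   47 2603] [512.  20.] [268.1 250.6  75. ]
white [ 34 151  45  52 578] [ 64. 175.] [425.5  54.6  75. ]
white [   0  154   48   58 2274] [ 21. 183.] [438.7  31.1  75. ]
white [ 284  228   64   61 3081] [316. 258.] [420.9 202.1  75. ]
white [ 296  391   56   28 1148] [323. 405.] [512.3 241.5  75. ]
```

View pics/w1.png

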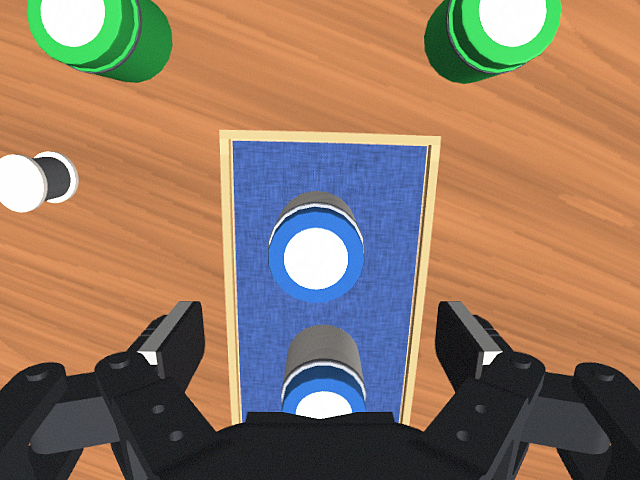

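step_arm(
  commands="1 0 0 4 0 0 0;1 0 0 8 0 0 0;1 0 0 11 0 0 0;1 0 0 12.6 0 0 0;1 0 0 12.6 0 0 0;1 0 0 12.6 0 0 0;0 0 0 12.6 0 0 0;0 0 0 12.6 0 0 0;0 0 0 12.6 0 0 0;0 0 0 12.6 0 0 0;0 0 0 12.6 0 0 0;0 0 0 12.6 0 0 0;0 0 0 12.6 0 0 0",
)

```text
time_s: 3.15
eef_pos: [420.8, 202.9, 35.9]
ee_rot: [0.001, -0.179, 0.984, 0.0]
force: [-1.8, -0.5, 7.8]
grip_width: 0.667
grip_force: 41.6
```

step_arm(
  commands="0 0 0 -1 0 0 0;0 0 0 -3 0 0 0;0 0 0 -5 0 0 0;0 0 0 -5 0 0 0;0 0 0 -5 0 0 0;0 0 0 -5 0 0 0;0 0 0 -5 0 0 0;0 0 0 -5 0 0 0;0 0 0 -5 0 0 0;0 0 0 -5 0 0 0",
)

```text
time_s: 3.98
eef_pos: [419.8, 202.5, 83.9]
ee_rot: [-0.0, -0.179, 0.984, -0.0]
force: [-0.3, -0.4, -1.8]
grip_width: 0.669
grip_force: 43.3
```

```bash
cat > w.py <<'E'
from h import *
F=[]
for i in range(8): F.append(sense()["force"]); capture("wrist")
s=sense(); print(np.mean(F,0).round(2),np.std(F,0).round(2),s["time_s"],s["eef_pos"].round(1) if hasattr(s["eef_pos"],"round") else s["eef_pos"],s["grip_force"],s["grip_width"])
E
python3 w.py
```

```text
[ 0.05 -0.18 -1.91] [0.63 0.4  0.55] 4.3833 [419.9 202.6  84.3] 43.33659768104553 0.6719190866154766
```

step_arm(
  commands="0 0 0 -4 0 0 0;0 0 0 -8 0 0 0;0 1 -3 -10 0 0 0;0 2 -6 -10 0 0 0;0 3 -9.5 -10 0 0 0;0 4.2 -13 -10 0 0 0;0 5.3 -16.5 -10 0 0 0;0 6.4 -20 -10 0 0 0;0 7.5 -23.5 -10 0 0 0;0 8.7 -27 -10 0 0 0;0 9.8 -30.5 -10 0 0 0;0 11 -34 -10 0 0 0;0 12 -37 -8 0 0 0;0 12.5 -38.8 -5 0 0 0;0 12.5 -38.8 -2 0 0 0;0 12.5 -38.8 0 0 0 0;0 12.5 -38.8 0 0 0 0;0 12.5 -38.8 0 0 0 0",
)

```text
time_s: 5.88
eef_pos: [439.2, -204.4, 84.3]
ee_rot: [-0.0, -0.179, 0.984, 0.001]
force: [0.0, -0.3, -1.5]
grip_width: 0.669
grip_force: 44.8
```

```bash
python3 - <<'E'
from h import *
im=capture("scene"); cv2.imwrite("pics/s1.png",im[:,:,::-1])
s=sense(); print(s["eef_pos"],s["time_s"],s["force"],s["joints"])
E
```

```text
[ 439.81615218 -204.78089155   85.3389469 ] 5.9333 [ 0.11633938  0.04374525 -1.72503359] [-6.77833289e-01  4.29346705e-01  1.80906771e+00  5.51782291e-06
  9.01951235e-01 -2.60811886e+00]
```

View pics/s1.png

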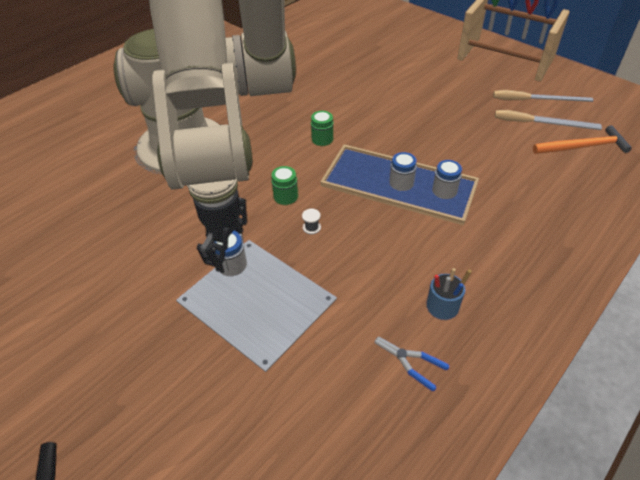

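step_arm(
  commands="0 0 0 2 0 0 0;0 0 0 3.5 0 0 0;0 0 0 4.2 0 0 0;0 0 0 4.5 0 0 0;0 0 0 4.7 0 0 0;0 0 0 4.8 0 0 0;0 0 0 4.8 0 0 0;0 0 0 4.8 0 0 0",
)

```text
time_s: 6.6
eef_pos: [439.7, -204.8, 36.9]
ee_rot: [0.0, -0.179, 0.984, -0.0]
force: [-0.1, 0.3, -1.8]
grip_width: 0.669
grip_force: 44.8
```

step_arm(
  commands="0 0 0 0.1 0 0 0;0 0 0 0.2 0 0 0;0 0 0 0.2 0 0 0;0 0 0 0.2 0 0 0",
)

```text
time_s: 6.93
eef_pos: [439.6, -204.9, 35.9]
ee_rot: [0.0, -0.179, 0.984, -0.0]
force: [-6.2, 2.8, 16.8]
grip_width: 0.667
grip_force: 46.7
```

step_arm(
  commands="0 0 0 -0.1 0 0 0;1 0 0 -0.1 0 0 0;1 0 0 -0.1 0 0 0;1 0 0 -0.1 0 0 0;1 0 0 -0.1 0 0 0;1 0 0 -0.1 0 0 0;1 0 0 -0.1 0 0 0;1 0 0 -3 0 0 0;1 0 0 -7 0 0 0;1 0 0 -11 0 0 0;1 0 0 -12.5 0 0 0;1 0 0 -12.5 0 0 0",
)

```text
time_s: 7.93
eef_pos: [440.7, -205.5, 163.0]
ee_rot: [0.002, -0.179, 0.984, -0.003]
force: [1.2, -0.2, 0.3]
grip_width: 1.001
grip_force: 0.0
```

step_arm(
  commands="1 -2 3.5 0 0 0 0;1 -4 7 0 0 0 0;1 -22.8 39.2 0 0 0 0;1 -22.8 39.2 0 0 0 0;1 -22.8 39.2 0 0 0 0;1 -22.8 39.2 0 0 0 0;1 -22.8 39.2 0 0 0 0;1 -22.8 39.2 0 0 0 0;1 -22.8 39.2 0 0 0 0;1 -22.8 39.2 0 0 0 0;1 -22.8 39.2 0 0 0 0;1 -22.8 39.2 0 0 0 0;1 -22.8 39.2 0 0 0 0;1 -22.8 39.2 0 0 0 0;1 -22.8 39.2 0 0 0 0;1 -22.8 39.2 0 0 0 0",
)

```text
time_s: 9.27
eef_pos: [515.0, 241.3, 159.1]
ee_rot: [-0.0, -0.178, 0.984, -0.0]
force: [-0.2, -0.0, 0.1]
grip_width: 1.0
grip_force: 0.0
```

```bash
python3 - <<'E'
from h import *
m=camera_model("wrist"); im=capture("wrist"); t=capture("top"); cv2.imwrite("pics/w2.png",np.hstack([im,t])[::2,::2,::-1])
s=sense(); print(s["time_s"],s["force"],s["eef_pos"]);print(np.round(Rot.from_quat(np.roll(s["ee_rot"],-1)).as_matrix(),3))
hsv=cv2.cvtColor(im,cv2.COLOR_RGB2HSV)
m_=((hsv[:,:,1]<60)&(hsv[:,:,2]>150)).astype(np.uint8)
n,l,st,ce=cv2.connectedComponentsWithStats(m_)
for i in range(1,n):
    if st[i,4]>1000: print("white",st[i],ce[i].round(),ray("wrist",ce[i],75,m).round(1))
E
```

```text
9.3667 [ 0.91181173 -0.38833574  0.0509022 ] [515.10629832 241.63514326 159.32934381]
[[-0.937 -0.35  -0.   ]
 [-0.35   0.937 -0.   ]
 [ 0.    -0.    -1.   ]]
white [ 289  233   65   61 3101] [321. 263.] [517.7 243.7  75. ]
white [ 307  390   57   29 1174] [333. 405.] [603.9 284.4  75. ]
```

View pics/w2.png

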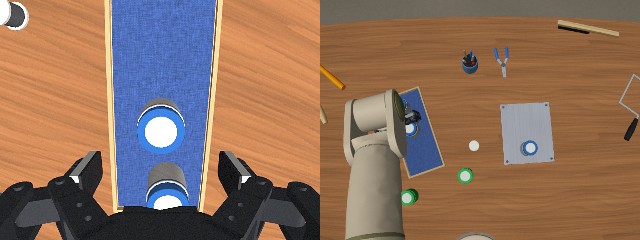

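step_arm(
  commands="1 -0.3 0.1 4 0 0 0;1 -0.3 0.1 8 0 0 0;1 -0.3 0.1 11 0 0 0;1 -0.3 0.1 12.4 0 0 0;1 -0.3 0.1 12.4 0 0 0;1 -0.3 0.1 12.4 0 0 0;0 -0.3 0.1 12.4 0 0 0;0 -0.3 0.1 12.4 0 0 0;0 -0.3 0.1 12.4 0 0 0;0 -0.3 0.1 12.4 0 0 0;0 -0.3 0.1 12.4 0 0 0;0 -0.3 0.1 12.4 0 0 0;0 -0.3 0.1 12.4 0 0 0",
)

```text
time_s: 10.45
eef_pos: [518.4, 244.4, 37.2]
ee_rot: [0.002, -0.179, 0.984, -0.0]
force: [-0.9, -2.4, 6.6]
grip_width: 0.667
grip_force: 41.8
```

step_arm(
  commands="0 0 0 -1 0 0 0;0 0 0 -3 0 0 0;0 0 0 -5 0 0 0;0 0 0 -5 0 0 0;0 0 0 -5 0 0 0;0 0 0 -5 0 0 0;0 0 0 -5 0 0 0;0 0 0 -5 0 0 0;0 0 0 -5 0 0 0;0 0 0 -5 0 0 0",
  newtons=60,
)

```text
time_s: 11.28
eef_pos: [517.3, 244.5, 84.8]
ee_rot: [-0.0, -0.179, 0.984, -0.0]
force: [0.2, 0.5, -6.6]
grip_width: 0.664
grip_force: 66.6
```

```bash
python3 w.py
```

```text
[ 0.2   0.59 -6.63] [0.31 0.56 0.48] 11.6833 [517.4 244.5  85.3] 66.59349918365479 0.6677400240700528
```

step_arm(
  commands="0 0 0 2 0 0 0;0 0 0 3.5 0 0 0;0 0 0 4.2 0 0 0;0 0 0 4.6 0 0 0;0 0 0 4.8 0 0 0;0 0 0 4.9 0 0 0;0 0 0 4.95 0 0 0;0 0 0 4.95 0 0 0",
)

```text
time_s: 12.35
eef_pos: [517.5, 244.6, 37.4]
ee_rot: [0.0, -0.179, 0.984, -0.0]
force: [-5.0, -1.6, 0.9]
grip_width: 0.664
grip_force: 67.3
```

step_arm(
  commands="0 0 0 0 0 0 0;1 0 0 0 0 0 0;1 0 0 0 0 0 0;1 0 0 0 0 0 0;1 0 0 0 0 0 0;1 0 0 0 0 0 0;1 0 0 0 0 0 0;1 0 0 -3 0 0 0;1 0 0 -7 0 0 0;1 0 0 -11 0 0 0;1 -3 0.2 -12.5 0 0 0;1 -6 0.5 -12.5 0 0 0;1 -9.8 0.8 -12.5 0 0 0;1 -9.8 0.8 -12.5 0 0 0;1 -9.8 0.8 -12.5 0 0 0;1 -9.8 0.8 -12.5 0 0 0;1 -9.8 0.8 -12.5 0 0 0",
  newtons=45,
)

```text
time_s: 13.77
eef_pos: [605.6, 286.2, 161.1]
ee_rot: [-0.0, -0.179, 0.984, -0.0]
force: [0.2, -0.3, 1.3]
grip_width: 0.998
grip_force: 0.0
```

```bash
python3 - <<'E'
from h import *
m=camera_model("wrist"); im=capture("wrist"); cv2.imwrite("pics/w3.png",im[:,:,::-1])
s=sense(); print(s["time_s"],s["force"],s["eef_pos"])
hsv=cv2.cvtColor(im,cv2.COLOR_RGB2HSV)
m_=((hsv[:,:,1]<60)&(hsv[:,:,2]>150)).astype(np.uint8)
n,l,st,ce=cv2.connectedComponentsWithStats(m_)
for i in range(1,n):
    if st[i,4]>1000: print("white",st[i],ce[i].round(),ray("wrist",ce[i],75,m).round(1))
E
```

```text
13.8167 [ 0.26042944 -0.57261554  0.48182484] [605.65172957 286.21516365 161.34234217]
white [ 268   34   72   75 4207] [304.  71.] [516.2 244.4  75. ]
white [ 287  232   64   61 3038] [318. 262.] [609.  287.2  75. ]
```

View pics/w3.png

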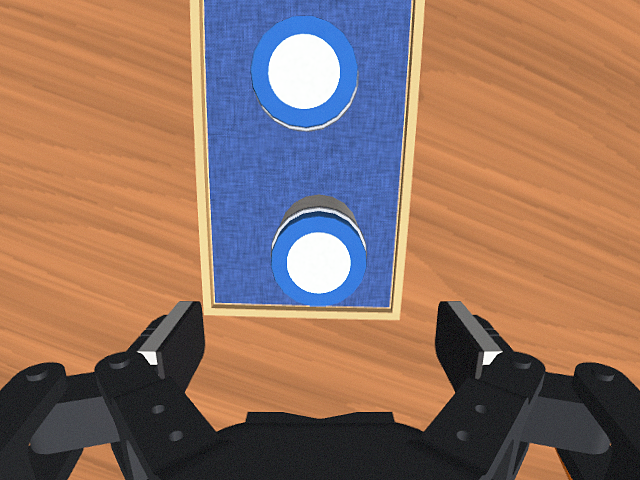

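step_arm(
  commands="1 -0.3 0 4 0 0 0;1 -0.3 0 8 0 0 0;1 -0.3 0 11 0 0 0;1 -0.3 0 12.4 0 0 0;1 -0.3 0 12.4 0 0 0;1 -0.3 0 12.4 0 0 0;0 -0.3 0 12.4 0 0 0;0 -0.3 0 12.4 0 0 0;0 -0.3 0 12.4 0 0 0;0 -0.3 0 12.4 0 0 0;0 -0.3 0 12.4 0 0 0;0 -0.3 0 12.4 0 0 0;0 -0.3 0 12.4 0 0 0",
)

```text
time_s: 14.9
eef_pos: [610.2, 287.7, 39.3]
ee_rot: [0.002, -0.179, 0.984, 0.0]
force: [-2.2, -0.9, 6.2]
grip_width: 0.667
grip_force: 47.1
```

step_arm(
  commands="0 0 0 -1 0 0 0;0 0 0 -3 0 0 0;0 0 0 -5 0 0 0;0 0 0 -5 0 0 0;0 0 0 -5 0 0 0;0 0 0 -5 0 0 0;0 0 0 -5 0 0 0;0 0 0 -5 0 0 0;0 0 0 -5 0 0 0;0 0 0 -5 0 0 0",
)

```text
time_s: 15.73
eef_pos: [609.0, 287.5, 86.2]
ee_rot: [-0.0, -0.179, 0.984, -0.0]
force: [0.3, -1.1, -3.4]
grip_width: 0.667
grip_force: 49.1
```

```bash
python3 w.py
```

```text
[ 0.2  -0.14 -3.46] [0.38 0.57 0.37] 16.1333 [609.2 287.5  86.8] 49.0858268737793 0.6642852341905667
```

step_arm(
  commands="0 0 0 -4 0 0 0;0 0 0 -8 0 0 0;0 1.5 -3 -9 0 0 0;0 3 -6 -9 0 0 0;0 4.7 -9.5 -9 0 0 0;0 6.5 -13 -9 0 0 0;0 8.2 -16.5 -9 0 0 0;0 10 -20 -9 0 0 0;0 11.7 -23.5 -9 0 0 0;0 13.5 -27 -9 0 0 0;0 15.2 -30.5 -9 0 0 0;0 17 -34 -9 0 0 0;0 18.8 -37.5 -9 0 0 0;0 20.5 -41 -8 0 0 0;0 22 -44 -6 0 0 0;0 22.6 -45.2 -3 0 0 0;0 22.6 -45.2 0 0 0 0;0 22.6 -45.2 0 0 0 0;0 22.6 -45.2 0 0 0 0",
)

```text
time_s: 17.72
eef_pos: [556.1, -214.7, 86.4]
ee_rot: [-0.001, -0.179, 0.984, 0.001]
force: [1.2, 0.4, -2.8]
grip_width: 0.665
grip_force: 50.5
```

step_arm(
  commands="0 0 0 2 0 0 0;0 0 0 3.5 0 0 0;0 0 0 4.2 0 0 0;0 0 0 4.5 0 0 0;0 0 0 4.6 0 0 0;0 0 0 4.7 0 0 0;0 0 0 4.7 0 0 0;0 0 0 4.7 0 0 0",
)

```text
time_s: 18.38
eef_pos: [556.9, -215.2, 40.6]
ee_rot: [0.0, -0.179, 0.984, -0.0]
force: [0.2, 0.0, -3.5]
grip_width: 0.664
grip_force: 51.0
```

step_arm(
  commands="0 0 0 0.05 0 0 0;0 0 0 0.1 0 0 0;0 0 0 0.15 0 0 0;0 0 0 0.15 0 0 0",
)

```text
time_s: 18.72
eef_pos: [556.7, -215.2, 39.4]
ee_rot: [0.0, -0.179, 0.984, -0.0]
force: [-3.3, 0.2, 5.6]
grip_width: 0.664
grip_force: 52.0
```

step_arm(
  commands="0 0 0 0 0 0 0;1 0 0 0 0 0 0;1 0 0 0 0 0 0;1 0 0 0 0 0 0;1 0 0 0 0 0 0;1 0 0 0 0 0 0;1 0 0 0 0 0 0;1 0 0 -3 0 0 0;1 0 0 -7 0 0 0;1 0 0 -11 0 0 0;1 0 0 -12.2 0 0 0;1 0 0 -12.2 0 0 0",
)

```text
time_s: 19.72
eef_pos: [557.8, -215.8, 164.3]
ee_rot: [0.003, -0.179, 0.984, -0.002]
force: [0.5, -0.2, -0.2]
grip_width: 1.001
grip_force: 0.0
```

step_arm(
  commands="1 -1 3.6 0 0 0 0;1 -2 7.2 0 0 0 0;1 -12.3 44.4 0 0 0 0;1 -12.3 44.4 0 0 0 0;1 -12.3 44.4 0 0 0 0;1 -12.3 44.4 0 0 0 0;1 -12.3 44.4 0 0 0 0;1 -12.3 44.4 0 0 0 0;1 -12.3 44.4 0 0 0 0;1 -12.3 44.4 0 0 0 0;1 -12.3 44.4 0 0 0 0;1 -12.3 44.4 0 0 0 0;1 -12.3 44.4 0 0 0 0;1 -12.3 44.4 0 0 0 0;1 -12.3 44.4 0 0 0 0;1 -12.3 44.4 0 0 0 0",
)

```text
time_s: 21.05
eef_pos: [515.8, 242.4, 159.9]
ee_rot: [-0.0, -0.178, 0.984, -0.0]
force: [0.1, -0.1, 0.5]
grip_width: 0.996
grip_force: 0.0
```

```bash
python3 - <<'E'
from h import *
m=camera_model("wrist"); im=capture("wrist"); t=capture("top"); cv2.imwrite("pics/w4.png",np.hstack([im,t])[::2,::2,::-1])
s=sense(); print(s["time_s"],s["force"],s["eef_pos"])
for I,c,M in ((im,"wrist",m),(t,"top",None)):
  hsv=cv2.cvtColor(I,cv2.COLOR_RGB2HSV)
  m_=((hsv[:,:,1]<60)&(hsv[:,:,2]>(150 if c=="wrist" else 195))).astype(np.uint8)
  n,l,st,ce=cv2.connectedComponentsWithStats(m_)
  for i in range(1,n):
    if st[i,4]>(1000 if c=="wrist" else 150): print(c,st[i],ce[i].round(),ray(c,ce[i],75,M).round(1))
E
```

```text
21.15 [-0.47860822 -0.9099406   0.25920563] [515.8993981  242.69686865 160.23334515]
wrist [ 290  229   65   62 3094] [322. 260.] [516.6 244.7  75. ]
top [ 66 207  63  24 599] [ 97. 219.] [590.2 402.9  75. ]
top [415 224  18  18 253] [423. 232.] [ 554.7 -217.1   75. ]
top [170 248  16  18 227] [177. 256.] [515.6 242.8  75. ]
top [298 281  19  20 306] [307. 290.] [449.9   1.7  75. ]
top [412 286  18  19 271] [420. 295.] [ 438.4 -206.2   75. ]
top [280 342  20  20 296] [289. 351.] [340.3  35.1  75. ]
top [163 386  19  20 287] [172. 395.] [261.6 248.3  75. ]
```

View pics/w4.png

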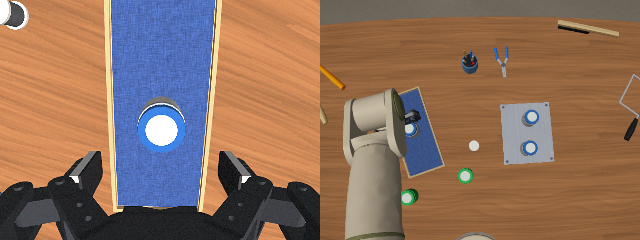

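Both lighter tins stand on the plate at (555,-217) and (438,-206); the heaviest is right below the gripper.

step_arm(
  commands="1 -0.2 0.1 4 0 0 0;1 -0.2 0.1 8 0 0 0;1 -0.2 0.1 11 0 0 0;1 -0.2 0.1 12.4 0 0 0;1 -0.2 0.1 12.4 0 0 0;1 -0.2 0.1 12.4 0 0 0;0 -0.2 0.1 12.4 0 0 0;0 -0.2 0.1 12.4 0 0 0;0 -0.2 0.1 12.4 0 0 0;0 -0.2 0.1 12.4 0 0 0;0 -0.2 0.1 12.4 0 0 0;0 -0.2 0.1 12.4 0 0 0;0 -0.2 0.1 12.4 0 0 0",
  newtons=60,
)

```text
time_s: 22.23
eef_pos: [518.1, 245.4, 38.2]
ee_rot: [0.002, -0.179, 0.984, -0.0]
force: [0.4, -2.3, 8.0]
grip_width: 0.663
grip_force: 63.1
```

step_arm(
  commands="0 0 0 -1 0 0 0;0 0 0 -3 0 0 0;0 0 0 -6 0 0 0;0 0 0 -9 0 0 0;0 0 0 -12 0 0 0;0 0 0 -15 0 0 0;0 0 0 -17 0 0 0;0 0 0 -18.5 0 0 0;0 0 0 -19 0 0 0;0 0 0 -19 0 0 0;0 0 0 -19 0 0 0;0 0 0 -19 0 0 0;0 0 0 -19 0 0 0;0 0 0 -19 0 0 0;0 0 0 -19 0 0 0",
)

```text
time_s: 23.48
eef_pos: [517.0, 245.4, 225.7]
ee_rot: [-0.001, -0.179, 0.984, -0.0]
force: [0.5, -0.7, -7.6]
grip_width: 0.665
grip_force: 65.9
```

```bash
python3 - <<'E'
from h import *
im=capture("scene"); cv2.imwrite("pics/s2.png",im[:,:,::-1])
E
python3 w.py
```

```text
[-0.08 -0.01 -6.88] [0.31 0.55 0.31] 23.9333 [517.1 245.5 226.3] 65.94749450683594 0.6654817434684798
```

View pics/s2.png

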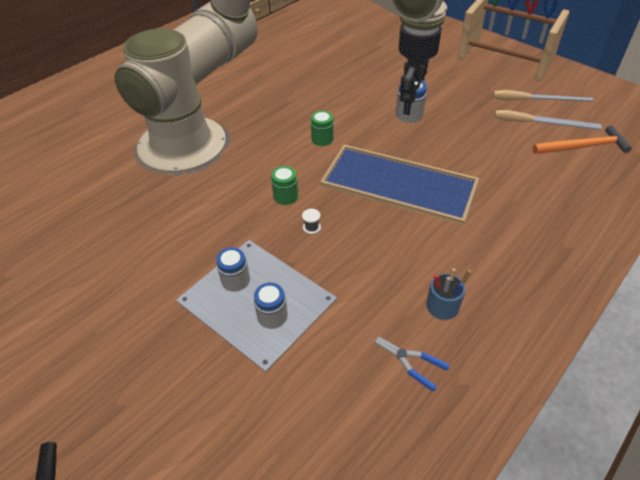

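The picture shows the heaviest tin held upright at (410,103), with its underside about 193 mm up. The two lighter tins stand on the plate at (232,268) and (270,303), and the bystanders have not moved.

```bash
python3 -c "
from rig import *
print(finish_job())"
```

```text
the job is handed in; nothing more can be done
None
```

I handed the job in with the heaviest tin (about 0.69 kg, the middle one in the tray) held upright with its underside about 19 cm above the bench, and the two lighter tins (about 0.19 and 0.35 kg) standing on the plate; no verdict came back.

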